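# Unload the truffle tray from the shaker

### The arm

A 6-joint arm with a two-finger parallel gripper is mounted at the origin on the work surface. World frame = base frame: x ahead of the robot, y to its left, z up, the work surface at z = 0. Lengths are in m, angles in rad, forces in N, time in s.
With the tool pointing down it reaches from about 0.275 to 0.875 m from the base axis. Payload 12.5 kg.
Tool frame: the origin (TCP) lies midway between the tips of the shut fingers; the grasp point (between the pads) lies 19 mm behind it; z points along the fingers, y is the direction in which the jaws open and shut (so a half turn about z gives the same grasp; the last joint's range is limited). The gripper opens to 85 mm and grips with 20 to 120 N. Pads are 22 mm wide; open, the fingers measure 114 mm over their backs; the gripper's body (76 mm by 85 mm) begins 54 mm behind the grasp point. The pads swing forward as they close: fully open they stand 13 mm farther back than shut.
Start: joints at [-1.334, 0.351, 1.652, -0, 1.139, -0.085], TCP at [0.174, -0.522, 0.231] pointing down, gripper open.
Joint ranges: [-2.75, 2.75], [-0.79, 2.1], [0.01, 2.65], [-1.57, 4.71], [0.07, 3.14], [-2.87, 2.87]. Speed limits (rad/s): [2.22, 2.22, 2.79, 3.14, 3.14, 3.14].

### API

Orientations are given as a rotation vector (axis times angle).
In Python, from bench import manip, gripper_to, solver, optics, job gives the robot as it stands. The module is installed in compiled form; this text tells all that it offers. Calls block until the motion is done:
- manip.goto(position, orientation): joint-space move of the TCP to a pose.
- manip.line_to(position, vel=0.15, frame=None, f_stop=None): straight line of the TCP; frame=None keeps the orientation; vel is the mean speed in m/s. With f_stop (N) it stops when the force on the tool has changed by that much, and returns True; else False.
- manip.movej(angles): joint-space move.
- gripper_to(opening, effort=None): opening from 0.0 (shut) to 1.0 (fully open); effort is the grip in N (None keeps the last); returns when the fingers have stopped.
- manip.sleep(seconds).
- solver.solve_ik(position, orientation): joint angles nearest the present ones, or None.
- optics.get_image(name): name is "scene" or "top"; returns a dict with "img" (384x512x3 uint8, red, green, blue), "K" (3x3 intrinsics, pixels), "position" and "orientation" of the camera in the world. Camera axes: x right, y up, looking along -z (the intrinsics and any distortion apply to the point x, -y, -z); pixel columns grow to the right and rows downward; lengths in m; the calibration is good to about 2 mm. A picture is of the moment at which its call begins. There is no depth.
A pose or a line that the arm cannot do raises manip.IKError and nothing moves.
- job.hand_in(): hands the job in, once; it reports no verdict.
Trained networks look in a picture, given as the dict that the camera call returned (one of the last four; its "shot" number tells which), for a name from the list of things; names that differ only in an ending like _2 or _b are one class to them, and where a whole thing is asked for, a point or a joint stands for the part that bears it (a point fixed in the world has none). Each returns a list of dicts, best first, with "confidence" (0 to 1); they miss things now and then, are a little off and sometimes report something else, mostly with a low value. They report only what shows in the picture. A call takes as long as a camera call.
- optics.silhouettes(picture, target): "mask" (384x512 bool, what is visible of it) and "box" ([left, top, right, bottom] in pixels, round what is visible of it).
Readings, each from a call of its own:
- manip.current_clock(): time.
- manip.current_joint_pos(): joint angles.
- manip.current_joint_velocities(): joint speeds.
- manip.current_joint_torque(): joint torques, N m.
- manip.current_tcp_pos(): TCP position.
- manip.current_tcp_rot(): TCP orientation.
- manip.current_wrist_force(): force on the tool from outside, world axes, zero at the start.
- manip.current_torque(): the same for the moment, N m.
- manip.current_width(): opening from 0.0 (shut) to 1.0 (fully open).
Only numpy, scipy, OpenCV 4.12 (cv2) and the standard library are available. Lean on these libraries where they do the work, as an engineer would, in place of code of your own. Each camera call takes 0.05 s, during which the arm holds its last target.

### The job

Take the truffle tray out of the spring-loaded mould shaker: press it down so that it clears the crossbar, slide it out through the end opening, then gently lay it flat on the empty half of the white carton, wholly on it and parallel to the tray already lying there. Keep it upright, press and pull it gently so that it is not rammed or jammed against the shaker, and leave the other tray, the spatula and the jar where they are.

Things in the scene. Friction and masses are not known exactly. Their poses are not given: they have to be found in the camera images.
- shaker: Low steel mould shaker, fixed; grey base 215 x 130, 30 mm high, with a steel bay on it 196 long (x), 78 wide (y), top at z = 98 mm. Origin: centre of its underside, on the table; exit at its -x end. Inside, the bay is 172 x 62 mm. Its top is open only by a slot 48 wide, x = -86 to 86 mm: side rails (z 90 to 98) overhang the tray 5 mm on either side, so it cannot be lifted out.
- shaker_mouth (a point): Middle of the exit opening's lower edge, at x = -98, z = 48 mm in the shaker's frame (axes as the shaker's; out is -x). Above it a crossbar, x = -98 to -86, z = 80 to 98 mm in the shaker's frame, under which the opening is 62 wide. A steel apron 40 wide, its top at z = 48 mm, runs outward to x = -165 mm.
- platform (a joint): Sprung platform under the tray, m pressed down. 0 = up, top at z = 64 mm: the tray's top is 8 mm above the crossbar's underside and cannot pass. 0.012 = bottomed, top at z = 52 mm: the tray passes 4 mm under the crossbar. With the tray on, about 4 N starts it, 8 N holds it at the bottom. Let go, it springs up; a tray half out is then pushed up against the crossbar, inner end highest.
- tray: White plastic truffle tray, 160 long (x), 58 wide (y), 24 mm high, 0.25 to 0.4 kg, eight brown shells flush in its top. Origin: centre of its underside, also its centre of mass to 3 mm. It starts in the shaker's bay, +x to the closed end, with a few mm of play. Once it sticks out of the opening it can be gripped across its 58 mm width.
- tray_pocket (a point): Middle of the floor of the tray's empty pocket, 45 mm towards +x and 14 mm above the tray's underside; axes as the tray's. The pocket is open on top only, 40 mm long (x = 25 to 65 mm of the tray), 44 wide and 10 mm deep, with upright walls. Closed fingers reach it from above through the slot and can drag the tray by it until they meet the crossbar.
- carton: White carton, fixed, 200 (x) x 240 (y) x 60 mm high; origin: centre of its underside. Another tray lies on its +y half, along its x; the -y half is empty.
- carton_free (a point): Middle of the empty place on top of the carton, at x = 0, y = -45 mm in the carton's frame, on its top face; the tray is to lie here along the carton's x, either way round.
- twin: The other tray on the carton, just like the first, to be left alone.
- spatula: Loose spatula on the table, to be left alone; origin in its middle.
- jar: Amber jar, 72 across, 100 mm high, standing; to be left alone.

How it is judged:
On the way, in this order (a step that is already met when the one before it is completed fails the run):
1. the tray is pressed down on the platform, still inside the shaker (value of joint platform above 0.009 m and x of tray in the frame of shaker above -0.03 m), for 0.1 s.
2. the tray sticks out through the end opening, under the crossbar, by 40 mm or more (x of tray in the frame of shaker between -0.15 and -0.06 m and z of tray in the frame of shaker below 0.062 m and y of tray in the frame of shaker between -0.012 and 0.012 m), for 0.1 s.
At the end, for the whole second after the job is handed in: The tray lies flat and at rest, shells up, on the empty half of the carton: its centre within 22 mm along and 45 mm across of the free place's middle, its length within 10 degrees of the carton's x, released (x of tray in the frame of carton_free between -0.022 and 0.022 m and y of tray in the frame of carton_free between -0.045 and 0.045 m and z of tray in the frame of carton_free between -0.004 and 0.004 m and angle between the x axis of tray and the x axis of carton, either way round below 0.17 rad and angle between tray's own z axis and vertical below 0.06 rad and linear speed of tray below 0.01 m/s); the robot touches nothing.
It fails at once if the tray is tipped by more than 35 degrees (angle between tray's own z axis and vertical above 0.61 rad).
It fails at once if the tray is jammed against the shaker with more than 100 N (contact force between tray and shaker above 100 N).
It fails at once if the other tray is shifted by more than 12 mm (distance of twin from where it was at the start of the episode above 0.012 m).
It fails at once if the spatula or the jar is shifted by more than 20 mm (distance of any of spatula, jar from where it was at the start of the episode above 0.02 m).
It fails at once if the tray is dropped onto the carton (over 0.4 m/s within 20 mm of its top) (x of tray in the frame of carton_free between -0.1 and 0.1 m and y of tray in the frame of carton_free between -0.1 and 0.15 m and z of tray in the frame of carton_free between -0.005 and 0.02 m and linear speed of tray above 0.4 m/s).
It also fails if it takes over 51 s, if anything falls off the work surface, if the arm or the gripper's body presses on something with over 40 N, if the wrist force passes 120 N, or if a joint passes its speed limit or range.

## Working session

There is one attempt and no reset: what is moved stays moved. The work goes in short steps, each a Python script; the robot and the scene stay as the last script left them, time stands still between calls to the robot, and variables do not carry over. Pictures are saved under pics/ and viewed, and the job is handed in when it is done.

```bash
mkdir -p pics; cat > h.py <<'E'
import numpy as np, cv2
from scipy.spatial.transform import Rotation as R
from bench import manip, gripper_to, solver, optics, job
def save(p,name): cv2.imwrite('pics/'+name,cv2.cvtColor(p['img'],cv2.COLOR_RGB2BGR))
def ray(p,uv):
    K=p['K'];d=np.linalg.inv(K)@np.array([uv[0],uv[1],1.]);d=np.array([d[0],-d[1],-d[2]])
    return R.from_rotvec(p['orientation']).apply(d) if np.shape(p['orientation'])==(3,) else np.array(p['orientation'])@d
def at_z(p,uv,z):
    d=ray(p,uv);o=np.array(p['position']);return o+d*(z-o[2])/d[2]
def proj(p,X):
    M=R.from_rotvec(p['orientation']).as_matrix() if np.shape(p['orientation'])==(3,) else np.array(p['orientation'])
    c=(np.atleast_2d(X)-p['position'])@M; c=c*[1,-1,-1]; q=c@np.array(p['K']).T; return q[:,:2]/q[:,2:]
E
python3 - <<'E'
from h import *
print(manip.current_clock())
for n in ("scene","top"):
    p=optics.get_image(n);save(p,n+'0.png');print({k:v for k,v in p.items() if k!='img'})
    for t in ("shaker","tray","carton","twin","spatula","jar"):
        for s in optics.silhouettes(p,t):
            c=s['mask'].astype(np.uint8);r=cv2.minAreaRect(cv2.findNonZero(c));print(n,t,round(s['confidence'],2),s['box'],r)
print(manip.current_tcp_rot(),manip.current_clock(),manip.current_wrist_force())
E
```

```text
0.0
{'K': array([[359.56320426,   0.        , 257.51569474],
       [  0.        , 359.56320426, 185.3718322 ],
       [  0.        ,   0.        ,   1.        ]]), 'position': array([1.13050759, 0.20593221, 0.79414041]), 'orientation': array([0.46037013, 0.65710658, 1.79420519]), 'shot': 1}
scene shaker 0.95 [149.9, 155.7, 251.5, 210.3] ((200.8917999267578, 181.43637084960938), (102.11595916748047, 51.984535217285156), 1.3971810340881348)
scene tray 0.73 [159.6, 158.5, 220.7, 169.2] ((191.02906799316406, 166.89549255371094), (59.97922897338867, 11.311872482299805), 1.5074357986450195)
scene tray 0.47 [325.9, 169.8, 417.7, 272.3] ((378.6260986328125, 219.51773071289062), (90.82793426513672, 90.04662322998047), 12.407418251037598)
scene carton 0.75 [326.4, 164.4, 423.3, 274.5] ((379.3314514160156, 219.2303466796875), (92.1924057006836, 89.34417724609375), 12.994616508483887)
scene twin 0.69 [333.3, 209.9, 407.6, 247.8] ((372.43194580078125, 229.654296875), (72.81945037841797, 26.434600830078125), 13.172553062438965)
scene spatula 0.85 [151.0, 114.4, 222.4, 157.8] ((186.9569091796875, 
[... 1156 characters left out ...]
453125, 192.2647247314453), (19.645381927490234, 66.21221923828125), 75.96376037597656)
top twin 0.74 [107.0, 162.9, 170.4, 186.3] ((137.5, 174.0), (24.0, 65.0), 90.0)
top twin 0.59 [262.7, 96.5, 291.6, 134.5] ((278.5, 115.5), (37.0, 27.0), 90.0)
top spatula 0.81 [321.0, 258.4, 430.7, 305.7] ((375.1379089355469, 276.4441223144531), (113.1479721069336, 26.1345157623291), 17.744672775268555)
top jar 0.6 [263.1, 97.2, 293.1, 136.1] ((279.0, 116.0), (28.0, 36.0), 0.0)
top jar 0.6 [88.1, 157.0, 179.4, 254.8] ((134.15576171875, 205.11354064941406), (86.77906799316406, 97.60511016845703), 1.3971809148788452)
[-3.10099599e+00 -5.03282019e-01 -4.67092101e-05] 0.7 [-0.45966267  0.15310238  0.12121259]
```

```bash
python3 - <<'E'
import cv2
a=cv2.imread('pics/top0.png');b=cv2.imread('pics/scene0.png')
cv2.imwrite('pics/t1.png',cv2.resize(a[80:330,70:440],None,fx=2.1,fy=2.1,interpolation=2))
cv2.imwrite('pics/s1.png',cv2.resize(b[100:290,130:440],None,fx=2.5,fy=2.5,interpolation=2))
E
```

```text
(no output)
```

View pics/t1.png

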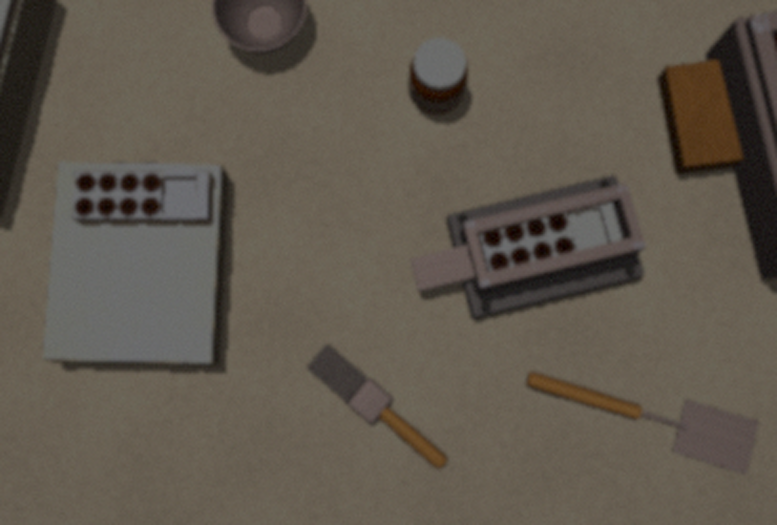

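View pics/s1.png

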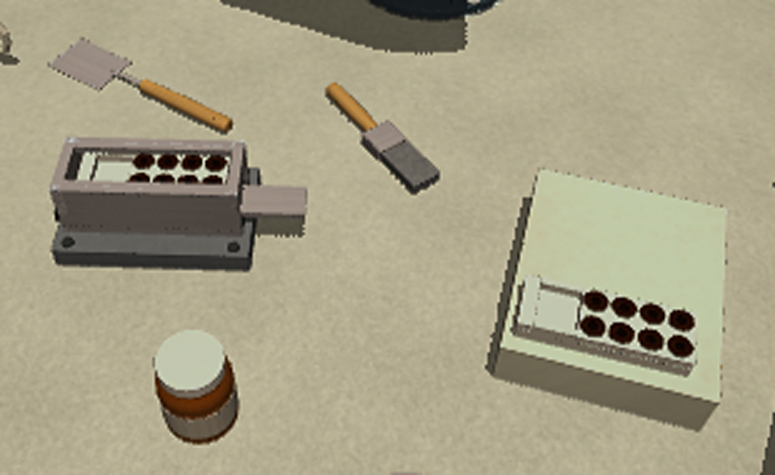

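```bash
cat > fit.py <<'E'
from h import *
from scipy.optimize import minimize
def box(x0,x1,y0,y1,z0,z1): return np.array([[x,y,z] for x in(x0,x1) for y in(y0,y1) for z in(z0,z1)])/1000
SH=[box(-107.5,107.5,-65,65,0,30),box(-98,98,-39,39,30,98),box(-165,-98,-20,20,44,48)]
CA=[box(-100,100,-120,120,0,60)]
def place(P,q):
    c,s=np.cos(q[2]),np.sin(q[2]);return P@np.array([[c,s,0],[-s,c,0],[0,0,1]])+[q[0],q[1],0]
S=4
def render(p,boxes,q):
    m=np.zeros((384*S,512*S),np.uint8)
    for b in boxes:
        h=cv2.convexHull(proj(p,place(b,q)).astype(np.float32))
        cv2.fillConvexPoly(m,np.round((h+.5)*S).astype(np.int32),1)
    return m
def fit(ps,masks,boxes,q0):
    big=[cv2.resize(m.astype(np.uint8),None,fx=S,fy=S,interpolation=0) for m in masks]
    def cost(q):
        t=0
        for p,m in zip(ps,big):
            r=render(p,boxes,q);t+=1-(r&m).sum()/(r|m).sum()
        return t
    best=None
    for q in q0:
        r=minimize(cost,q,method='Nelder-Mead',options=dict(initial_simplex=np.array([q]+[np.array(q)+d for d in ([.02,0,0],[0,.02,0],[0,0,.1])]),xatol=1e-4,fatol=1e-5))
        if best is None or r.fun<best.fun: best=r
    return best
E
cat > run1.py <<'E'
from fit import *
import pickle
ps=[optics.get_image(n) for n in("scene","top")]
pickle.dump(ps,open('ps.pkl','wb'))
M={t:[optics.silhouettes(p,t) for p in ps] for t in("shaker","carton","twin","tray")}
pickle.dump(M,open('M.pkl','wb'))
E
python3 run1.py
cat > run2.py <<'E'
from fit import *
import pickle
ps=pickle.load(open('ps.pkl','rb'));M=pickle.load(open('M.pkl','rb'))
z=at_z(ps[1],(320,199),.06);print('shaker c',z)
z2=at_z(ps[1],(134,205),.06);print('carton c',z2)
for v in ([0,1],[0],[1]):
    P=[ps[i] for i in v]
    a=fit(P,[M['shaker'][i][0]['mask'] for i in v],SH,[[z[0],z[1],-np.pi/2+d] for d in(0,.2,-.2)]);print('sh',v,a.x,a.fun)
    b=fit(P,[M['carton'][i][0]['mask'] for i in v],CA,[[z2[0],z2[1],np.pi/2+d] for d in(0,.2,-.2)]);print('ca',v,b.x,b.fun)
E
python3 run2.py
```

```text
shaker c [ 0.55832163 -0.14817251  0.06      ]
carton c [0.53081242 0.31546925 0.06      ]
sh [0, 1] [ 0.57180866 -0.17542384 -1.30323625] 0.46289778964250905
ca [0, 1] [0.53523115 0.3188356  1.57629273] 0.4921581902837433
sh [0] [ 0.57238921 -0.17494596 -1.30982469] 0.1741594310642297
ca [0] [0.53550269 0.3189416  1.57165539] 0.2666694106025683
sh [1] [ 0.57144024 -0.17615744 -1.30191993] 0.28549852809420195
ca [1] [0.53458185 0.31833873 1.57631007] 0.22391979732399492
```

```bash
cat > ov.py <<'E'
from fit import *
import pickle,sys
TR=[box(-80,80,-29,29,0,24)]
def overlay(ps,items,name,crops):
    out=[]
    for p,cr in zip(ps,crops):
        f=4;im=cv2.resize(p['img'],None,fx=f,fy=f,interpolation=cv2.INTER_CUBIC)[...,::-1].copy()
        for boxes,q,col,dz in items:
            for b in boxes:
                u=proj(p,place(b,q)+[0,0,dz]);u=np.round((u+.5)*f).astype(int)
                for i in range(8):
                    for j in range(i):
                        if ((b[i]!=b[j]).sum())==1: cv2.line(im,tuple(map(int,u[i])),tuple(map(int,u[j])),col,1)
        x0,y0,x1,y1=cr;out.append(im[y0*f:y1*f,x0*f:x1*f])
    for i,o in enumerate(out): cv2.imwrite(f'pics/{name}_{i}.png',o)
E
python3 - <<'E'
from ov import *
ps=pickle.load(open('ps.pkl','rb'))
BAY=[box(-86,86,-24,24,98,98)]
it=[(SH,[.5718,-.1754,-1.303],(0,255,0),0),(CA,[.5352,.3188,-1.5653],(255,255,0),0)]
overlay(ps,it,'ovS',[(140,140,270,220),(250,150,390,250)])
overlay(ps,it,'ovC',[(310,150,440,290),(80,140,200,270)])
E
```

```text
(no output)
```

View pics/ovS_0.png

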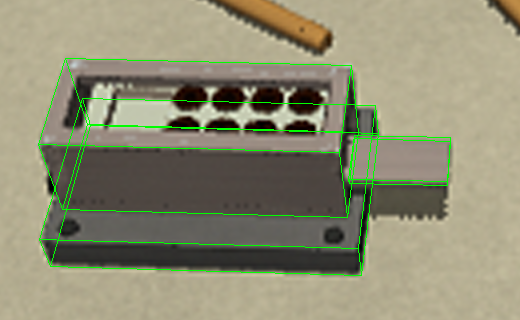

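View pics/ovS_1.png

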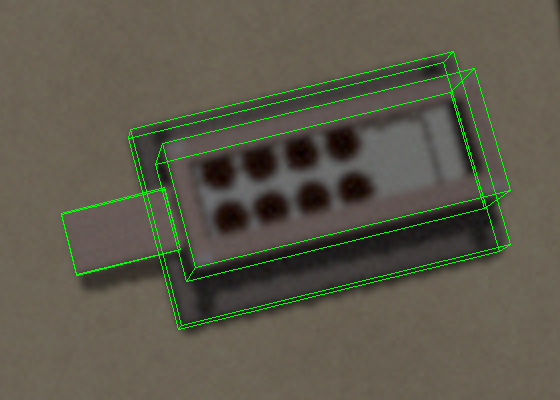

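View pics/ovC_0.png

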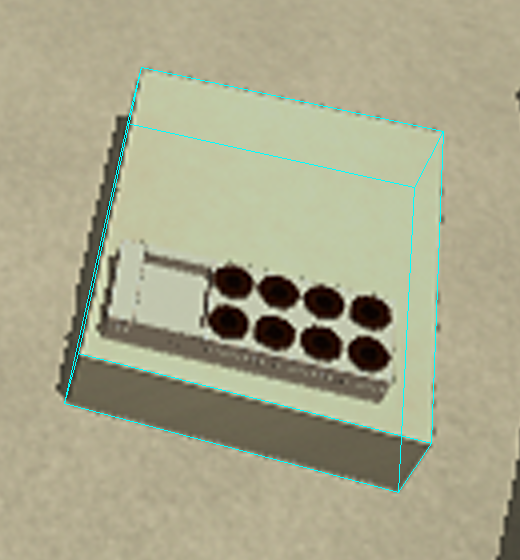

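View pics/ovC_1.png

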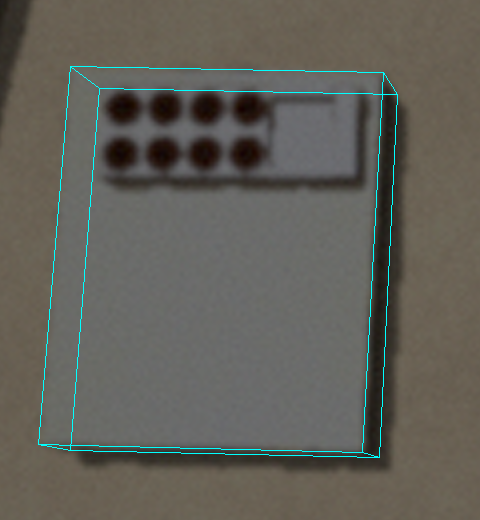

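```bash
python3 - <<'E'
from ov import *
ps=pickle.load(open('ps.pkl','rb'))
sl=[box(-86,86,-24,24,98,98.01)]
pk=[box(25,65,-22,22,78,88)]
tr=[box(-80,80,-29,29,87.9,88)]
it=[(sl,[.5718,-.1754,-1.303],(0,255,0),0),(pk,[.5718,-.1754,-1.303],(255,255,0),0),(tr,[.5718,-.1754,-1.303],(255,0,255),0)]
overlay(ps,it,'ovP',[(140,140,270,220),(250,150,390,250)])
a=cv2.imread('pics/ovP_0.png');b=cv2.imread('pics/ovP_1.png');w=560
a=cv2.copyMakeBorder(a,0,0,0,w-a.shape[1],0);c=np.vstack([a[:260],b[30:330]]);cv2.imwrite('pics/ovP.png',cv2.resize(c,None,fx=1.07,fy=1.07))
E
```

```text
(no output)
```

View pics/ovP.png

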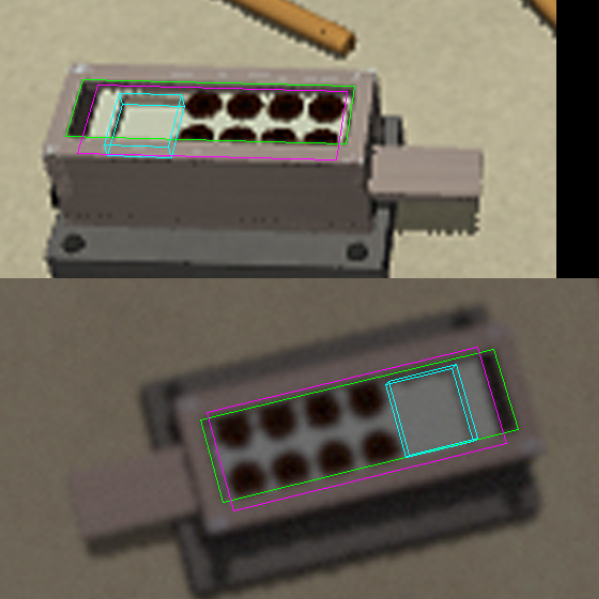

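```bash
cat >> h.py <<'E'
SQ=np.array([.5718,-.1754,-1.303]); CQ=np.array([.5350,.3188,-1.5655])
def W(q,x,y,z):
    c,s=np.cos(q[2]),np.sin(q[2]);return np.array([q[0]+c*x-s*y,q[1]+s*x+c*y,z])
def ori(yaw,pitch=0.):  # tool x along yaw, z down; pitch: about shaker y axis
    c,s=np.cos(yaw),np.sin(yaw);X=np.array([c,s,0]);Z=np.array([0,0,-1.]);Y=np.cross(Z,X)
    M=R.from_matrix(np.c_[X,Y,Z])
    return (R.from_rotvec(np.array([-s,c,0])*pitch)*M).as_rotvec()
def st(): print('t',round(manip.current_clock(),2),'tcp',np.round(manip.current_tcp_pos(),4),'F',np.round(manip.current_wrist_force(),1),'w',round(manip.current_width(),3))
E
python3 - <<'E'
from h import *
for f in (0,np.pi):
    for q,x,y,z in ((SQ,45,0,.2),(SQ,-125,0,.05),(SQ,-260,0,.05),(SQ,-260,0,.16),(CQ,0,-45,.06)):
        yaw=(q[2] )+f
        print(f,np.round(solver.solve_ik(W(q,x/1e3,y/1e3,z),ori(yaw)),2) if solver.solve_ik(W(q,x/1e3,y/1e3,z),ori(yaw)) is not None else None)
E
```

```text
0 [-0.43  0.51  1.48  0.    1.14  2.44]
0 [-0.19  0.59  1.8   0.    0.75  2.69]
0 None
0 None
0 [ 0.5   0.63  1.68 -0.    0.83 -2.65]
3.141592653589793 [-0.43  0.51  1.48  0.    1.14 -0.7 ]
3.141592653589793 [-0.19  0.59  1.8   0.    0.75 -0.46]
3.141592653589793 [ 0.06  0.55  1.89  0.    0.71 -0.21]
3.141592653589793 [ 0.06  0.37  1.83  0.    0.95 -0.21]
3.141592653589793 [ 0.5   0.63  1.68 -0.    0.83  0.49]
```

Use the f=π branch.

```bash
python3 - <<'E'
from h import *
o=ori(SQ[2]+np.pi)
gripper_to(0.0,40)
manip.goto(W(SQ,.045,0,.16),o); st()
print(manip.line_to(W(SQ,.045,0,.092),vel=.12)); st()
p=optics.get_image('scene');save(p,'a1.png');cv2.imwrite('pics/a1.png',cv2.resize(cv2.imread('pics/a1.png')[80:230,100:300],None,fx=4,fy=4))
E
```

```text
t 3.83 tcp [ 0.5834 -0.2197  0.1602] F [ 0.4  0.1 -0.6] w 0.002
False
t 4.55 tcp [ 0.584  -0.2191  0.0926] F [0.5 0.2 0.5] w -0.002
```

View pics/a1.png

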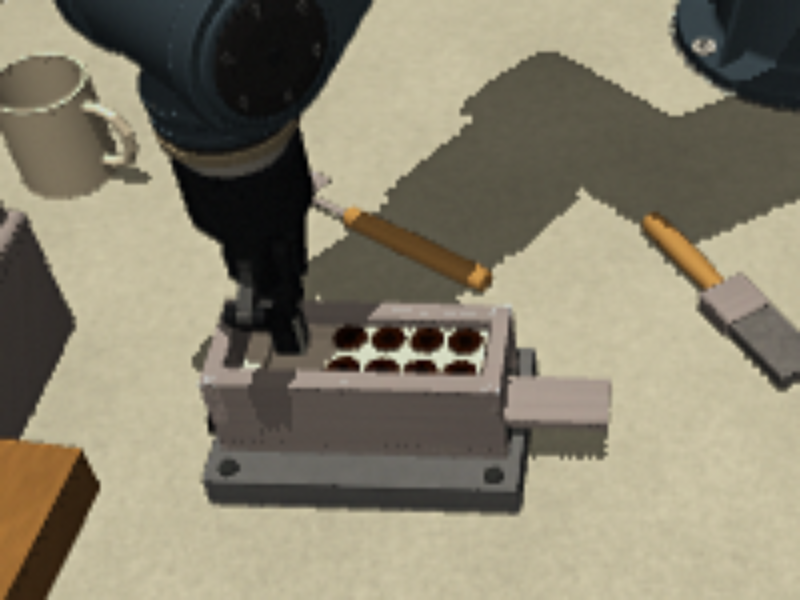

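The closed fingers sit over the pocket (tip at about x 275–308, pocket about x 262–330). Pressing now.

```bash
python3 - <<'E'
from h import *
print(manip.line_to(W(SQ,.045,0,.082),vel=.05,f_stop=6)); st()
for z in (.078,.074,.070,.067):
    print(z,manip.line_to(W(SQ,.045,0,z),vel=.03,f_stop=14)); st()
E
```

```text
False
t 4.95 tcp [ 0.5836 -0.2187  0.0818] F [-0.7  0.1  0.1] w -0.002
0.078 False
t 5.23 tcp [ 0.5839 -0.2188  0.0781] F [ 1.7 -0.5  1. ] w 0.002
0.074 False
t 5.52 tcp [ 0.5839 -0.2189  0.0744] F [-1.9 -0.2  6.5] w 0.002
0.07 False
t 5.8 tcp [ 0.5839 -0.2189  0.0705] F [-0.9  0.9  6.9] w -0.002
0.067 False
t 6.05 tcp [ 0.5839 -0.2189  0.0676] F [-2.   1.6  8.2] w -0.003
```

```bash
python3 - <<'E'
from h import *
z=.0655
print(manip.line_to(W(SQ,.045,0,z),vel=.03,f_stop=10)); st(); manip.sleep(.2); st()
for x in (.03,.01,-.01,-.03,-.045):
    print(x,manip.line_to(W(SQ,x,0,z),vel=.05,f_stop=20)); st()
p=optics.get_image('scene');save(p,'a2.png');cv2.imwrite('pics/a2.png',cv2.resize(cv2.imread('pics/a2.png')[80:230,100:300],None,fx=4,fy=4))
E
```

```text
False
t 6.3 tcp [ 0.5839 -0.2189  0.0662] F [-1.2  1.   8.7] w -0.001
t 6.5 tcp [ 0.5839 -0.2189  0.0662] F [-1.8  0.6  7.8] w 0.0
0.03 False
t 6.95 tcp [ 0.5808 -0.2049  0.0668] F [ 1.9 -1.6  7.4] w -0.0
0.01 False
t 7.5 tcp [ 0.5757 -0.1857  0.0668] F [ 2.6 -1.3  8.1] w 0.003
-0.01 False
t 8.05 tcp [ 0.5703 -0.1664  0.0667] F [ 1.1 -2.   7.9] w 0.002
-0.03 False
t 8.6 tcp [ 0.5651 -0.1471  0.0667] F [ 1.8 -1.9  8.1] w -0.003
-0.045 False
t 9.05 tcp [ 0.5611 -0.1325  0.0667] F [ 1.7 -1.9  8. ] w -0.004
```

View pics/a2.png

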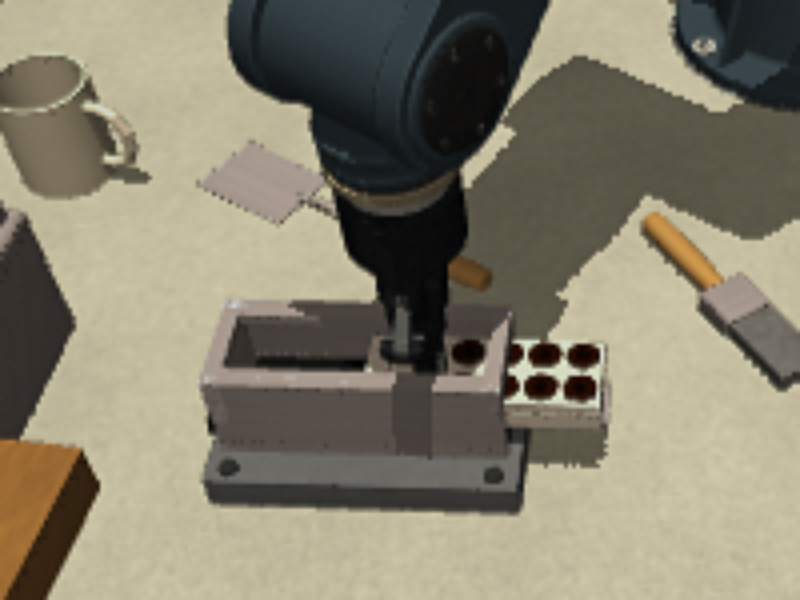

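The tray slides out cleanly, with its outer end at about x=605, level with the apron's end. I'll drag it a little further, in small steps, before the fingers meet the crossbar.

```bash
python3 - <<'E'
from h import *
z=.0655
for x in (-.055,-.063,-.068):
    r=manip.line_to(W(SQ,x,0,z),vel=.04,f_stop=12);print(x,r); st()
    if r: break
manip.sleep(.2)
pp=manip.current_tcp_pos();d=pp-[SQ[0],SQ[1],0];c,s=np.cos(SQ[2]),np.sin(SQ[2]);xs=c*d[0]+s*d[1];print('shaker x',xs)
manip.line_to(W(SQ,xs+.004,0,z),vel=.03)
manip.line_to(W(SQ,xs+.004,0,.085),vel=.04);st()
manip.line_to(W(SQ,xs+.004,0,.17),vel=.15)
gripper_to(1.0)
manip.goto(W(SQ,-.123,0,.17),ori(SQ[2]+np.pi))
for n in('scene','top'):
    p=optics.get_image(n);save(p,'b_'+n+'.png')
a=cv2.imread('pics/b_scene.png')[80:230,100:300];b=cv2.imread('pics/b_top.png')[120:270,220:420]
cv2.imwrite('pics/b.png',cv2.resize(np.hstack([a,b]),None,fx=2,fy=2))
E
```

```text
-0.055 False
t 9.5 tcp [ 0.5585 -0.123   0.0667] F [ 1.9 -3.3  8.4] w -0.003
-0.063 False
t 9.85 tcp [ 0.5564 -0.1153  0.0667] F [ 1.8 -1.6  8.5] w -0.001
-0.068 False
t 10.12 tcp [ 0.5553 -0.1107  0.0667] F [ 1.7 -4.5  7.9] w -0.001
shaker x -0.0667660826249275
t 11.29 tcp [ 0.555  -0.1148  0.0848] F [0.  0.6 0.2] w -0.002
```

View pics/b.png

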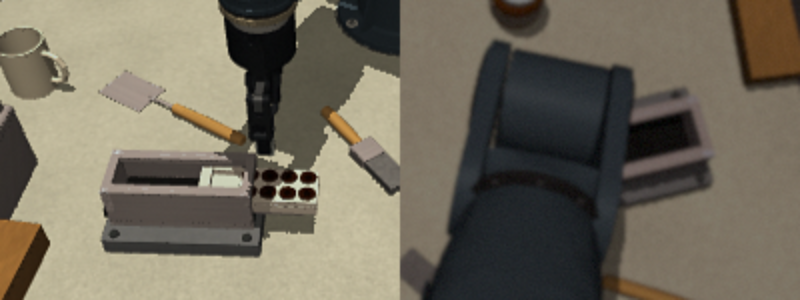

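The tray now sticks out to about (319,185) in the left panel, with its inner end sprung up behind the crossbar as expected. Next is a soft grip just outside the mouth.

```bash
cat >> h.py <<'E'
def loc(v): 
    c,s=np.cos(SQ[2]),np.sin(SQ[2]);return np.array([c*v[0]+s*v[1],-s*v[0]+c*v[1],v[2]])
def sst():
    print('t',round(manip.current_clock(),2),'tcp_s',np.round(1e3*loc(manip.current_tcp_pos()-np.r_[SQ[:2],0]),1),'F_s',np.round(loc(manip.current_wrist_force()),1),'M_s',np.round(loc(manip.current_torque()),2),'w',round(manip.current_width(),3))
E
python3 - <<'E'
from h import *
sst()
print(manip.line_to(W(SQ,-.121,0,.09),vel=.15,f_stop=8))
print(manip.line_to(W(SQ,-.121,0,.048),vel=.08,f_stop=8));sst()
gripper_to(0.5,20);sst()
p=optics.get_image('scene');save(p,'c.png');cv2.imwrite('pics/c.png',cv2.resize(cv2.imread('pics/c.png')[110:230,140:300],None,fx=5,fy=5))
E
```

```text
t 13.24 tcp_s [-122.5    0.2  170.2] F_s [0.  0.8 0.4] M_s [ 0.    0.   -0.01] w 1.001
False
False
t 14.6 tcp_s [-1.209e+02  1.000e-01  4.810e+01] F_s [ 0.5 -0.1 -0.2] M_s [-0.01 -0.01  0.02] w 1.001
t 14.97 tcp_s [-120.9    0.3   48.5] F_s [-1.7 -0.2  3. ] M_s [ 0.05 -0.07  0.09] w 0.674
```

View pics/c.png

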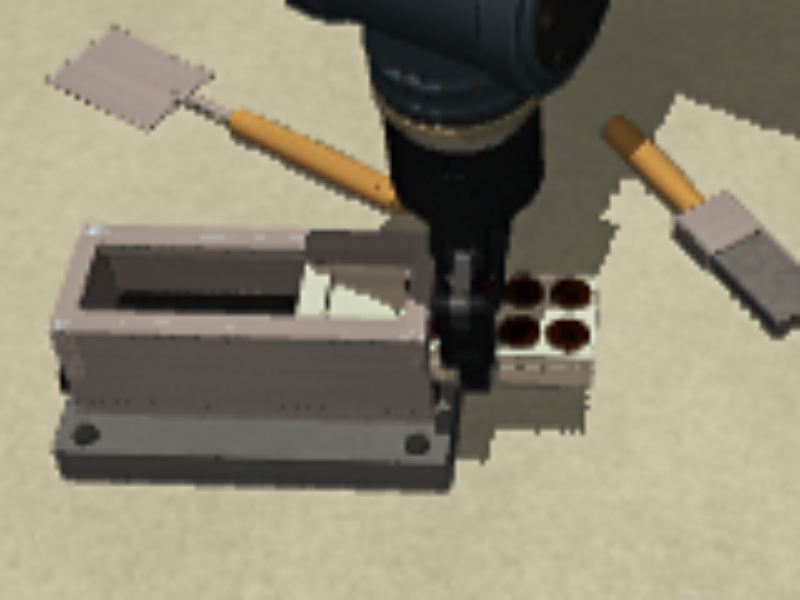

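```bash
python3 - <<'E'
from h import *
gripper_to(0.5,70);sst()
yaw=SQ[2]+np.pi
g=W(SQ,-.121,0,.048+.025)
for a in (.03,.06,.085):
    # tool z axis after pitch about shaker y by a
    ez=np.array([-np.sin(a),0,-np.cos(a)]) # in shaker frame
    t=np.array([-.121,0,.073])+.025*ez
    r=manip.line_to(W(SQ,*t),vel=.03,frame=ori(yaw,a),f_stop=20);print(a,r);sst()
    if r: break
for n in('scene',):
    p=optics.get_image(n);save(p,'d.png');cv2.imwrite('pics/d.png',cv2.resize(cv2.imread('pics/d.png')[110:230,140:300],None,fx=5,fy=5))
E
```

```text
t 15.23 tcp_s [-120.9    0.4   48.6] F_s [-2.6 -1.   7.6] M_s [-0.09 -0.04 -0.  ] w 0.667
0.03 False
t 15.48 tcp_s [-120.6    0.3   47.9] F_s [ 9.6  1.9 -5.7] M_s [ 0.24 -1.31  0.12] w 0.666
0.06 False
t 15.73 tcp_s [-120.5    0.2   47.5] F_s [ 19.    1.9 -13.9] M_s [ 0.47 -2.24  0.1 ] w 0.662
0.085 False
t 15.98 tcp_s [-1.206e+02  1.000e-01  4.730e+01] F_s [ 24.9   2.8 -18. ] M_s [ 0.42 -2.8   0.09] w 0.664
```

View pics/d.png

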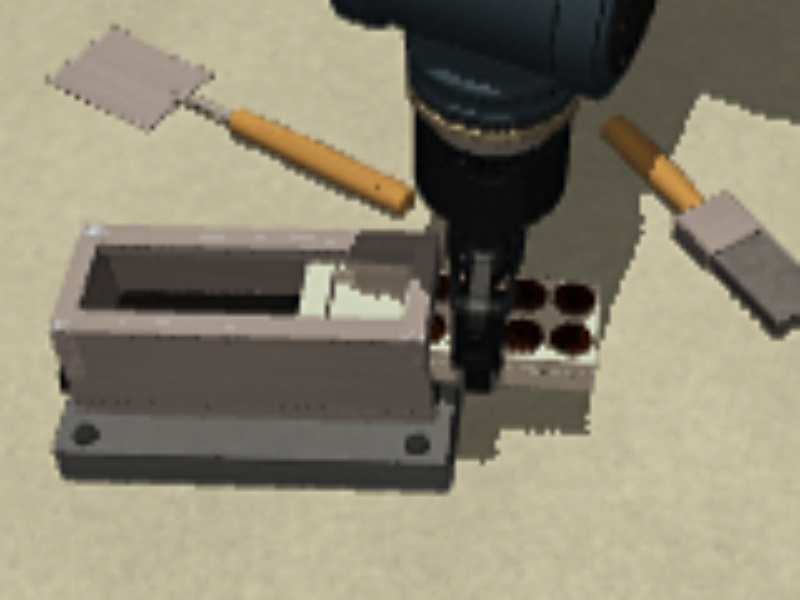

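My pitch sign was reversed, because the yaw includes the half turn. Forces stayed moderate, so I'll undo it and pitch the right way.

```bash
python3 - <<'E'
from h import *
yaw=SQ[2]+np.pi
for a in (.05,.0,-.02):  # tool pitch still wrong sign convention for a>0
    ez=np.array([np.sin(a),0,-np.cos(a)])
    t=np.array([-.121,0,.073])+.025*ez
    r=manip.line_to(W(SQ,*t),vel=.03,frame=ori(yaw,a));print(a,r);sst()
p=optics.get_image('scene');save(p,'e.png');cv2.imwrite('pics/e.png',cv2.resize(cv2.imread('pics/e.png')[110:230,140:300],None,fx=5,fy=5))
E
```

```text
0.05 False
t 16.29 tcp_s [-119.3    0.    48.2] F_s [ 2.2 -0.5  1.3] M_s [-0.05 -0.5  -0.03] w 0.665
0.0 False
t 16.54 tcp_s [-120.8    0.2   48.5] F_s [-0.9 -0.7  6.8] M_s [-0.23 -0.19 -0.  ] w 0.665
-0.02 False
t 16.79 tcp_s [-121.1    0.3   48.6] F_s [ 0.4 -0.6  7.7] M_s [-0.42 -0.72  0.02] w 0.663
```

View pics/e.png

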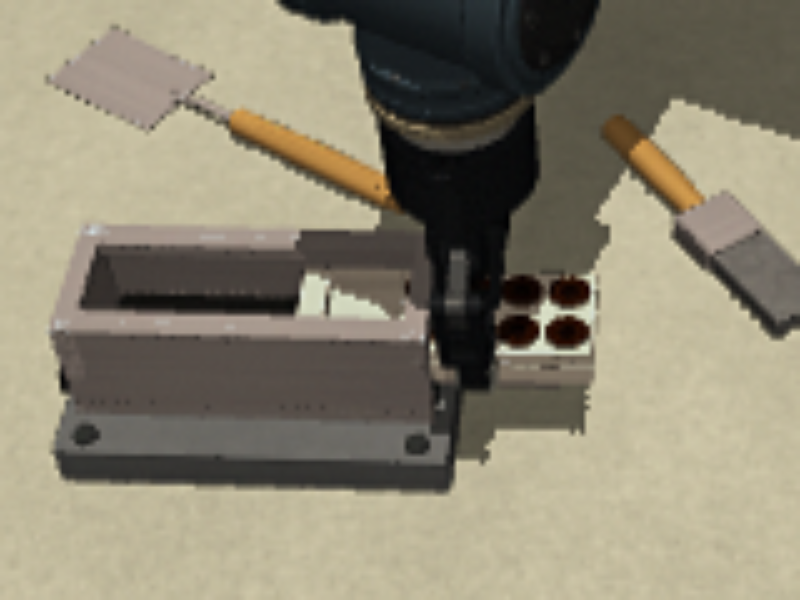

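```bash
python3 - <<'E'
from h import *
yaw=SQ[2]+np.pi
for a in (-.045,-.07):
    ez=np.array([np.sin(a),0,-np.cos(a)])
    t=np.array([-.121,0,.073])+.025*ez
    r=manip.line_to(W(SQ,*t),vel=.03,frame=ori(yaw,a),f_stop=20);print(a,r);sst()
    if abs(loc(manip.current_torque())[1])>1.6: break
p=optics.get_image('scene');save(p,'f.png');cv2.imwrite('pics/f.png',cv2.resize(cv2.imread('pics/f.png')[110:230,140:300],None,fx=5,fy=5))
E
```

```text
-0.045 False
t 17.09 tcp_s [-121.9    0.5   48.7] F_s [-0.9 -0.7  6.8] M_s [-0.17 -0.55  0.08] w 0.665
-0.07 False
t 17.34 tcp_s [-122.6    0.5   48.7] F_s [-2.2  0.1  7.6] M_s [-0.05 -0.46  0.08] w 0.662
```

View pics/f.png

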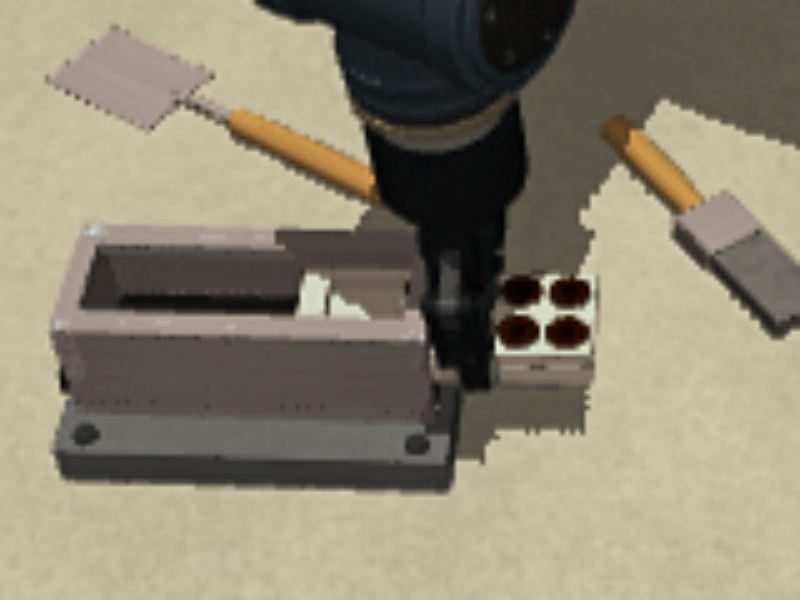

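```bash
python3 - <<'E'
from h import *
p0=loc(manip.current_tcp_pos()-np.r_[SQ[:2],0])
for dx in (.012,.025,.04,.055):
    r=manip.line_to(W(SQ,p0[0]-dx,0,.0475),vel=.05,f_stop=20);print(dx,r);sst()
    if r: break
p=optics.get_image('scene');save(p,'g.png');cv2.imwrite('pics/g.png',cv2.resize(cv2.imread('pics/g.png')[110:230,140:300],None,fx=5,fy=5))
E
```

```text
0.012 False
t 17.78 tcp_s [-134.2    0.9   48.4] F_s [-1.3  1.4  7.8] M_s [-0.03 -0.67  0.17] w 0.663
0.025 False
t 18.19 tcp_s [-147.3    1.    48.4] F_s [-0.6  1.5  7.5] M_s [ 0.09 -0.64  0.21] w 0.665
0.04 False
t 18.64 tcp_s [-162.3    0.9   48.4] F_s [-0.7  0.9  7.5] M_s [ 0.08 -0.72  0.12] w 0.663
0.055 False
t 19.09 tcp_s [-177.4    0.9   48.4] F_s [-1.1  1.   7.8] M_s [ 0.13 -0.71  0.11] w 0.666
```

View pics/g.png

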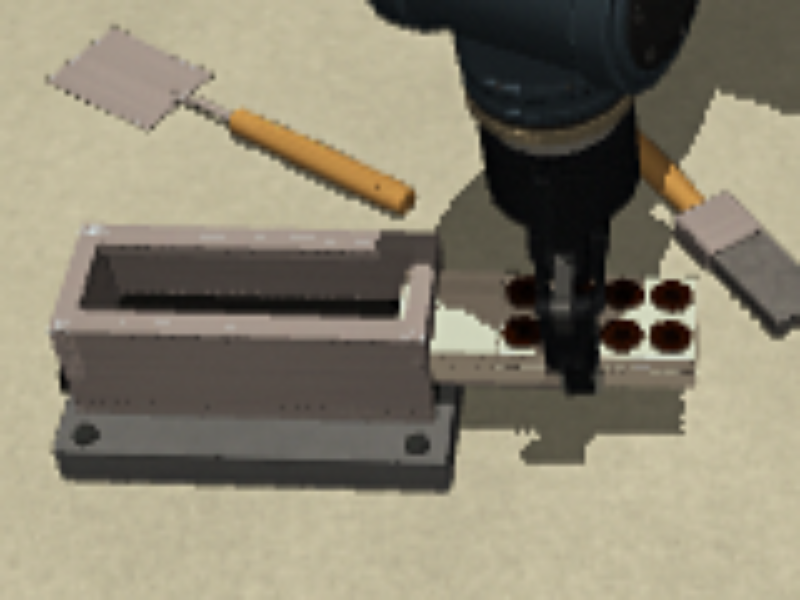

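The tray is coming out level and smoothly, with its inner end just inside the crossbar at about (405,290). I'll pull it fully clear, then lift.

```bash
python3 - <<'E'
from h import *
yaw=SQ[2]+np.pi
for x in (-.19,-.205,-.225,-.245):
    r=manip.line_to(W(SQ,x,0,.0475),vel=.06,f_stop=15);print(x,r);sst()
    if r: break
else:
    r=manip.line_to(W(SQ,-.245,0,.06),vel=.06,f_stop=15);print(r)
    manip.line_to(W(SQ,-.25,0,.14),vel=.12,frame=ori(yaw,0.));sst()
ps=[]
for n in('scene','top'):
    p=optics.get_image(n);ps.append(p);save(p,'h_'+n+'.png')
a=cv2.imread('pics/h_scene.png')[80:280,140:440];b=cv2.imread('pics/h_top.png')[100:300,80:380]
cv2.imwrite('pics/h.png',cv2.resize(np.vstack([a,b]),None,fx=1.5,fy=1.5))
cv2.imwrite('pics/h2.png',cv2.resize(a[20:150,60:260],None,fx=4,fy=4))
E
```

```text
-0.19 False
t 19.5 tcp_s [-190.5   -0.5   47.1] F_s [-0.5  0.5 -3.3] M_s [-0.08 -0.04 -0.02] w 0.663
-0.205 False
t 19.9 tcp_s [-205.4   -0.    47.5] F_s [ 0.3  0.2 -3. ] M_s [ 0.01 -0.   -0.02] w 0.662
-0.225 False
t 20.38 tcp_s [-2.253e+02  1.000e-01  4.760e+01] F_s [ 0.5  0.3 -3.1] M_s [-0.   -0.05 -0.  ] w 0.664
-0.245 False
t 20.87 tcp_s [-2.453e+02  1.000e-01  4.750e+01] F_s [-0.9 -0.8 -3.2] M_s [-0.02 -0.05 -0.01] w 0.664
False
t 22.04 tcp_s [-250.1   -0.4  139.4] F_s [ 0.5  0.3 -3.7] M_s [0.   0.01 0.01] w 0.666
```

View pics/h.png

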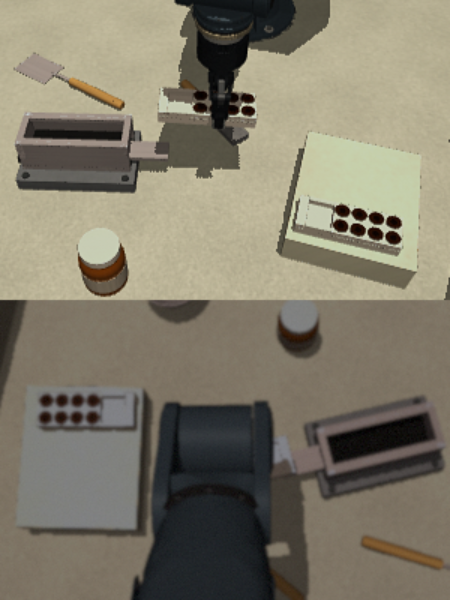

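View pics/h2.png

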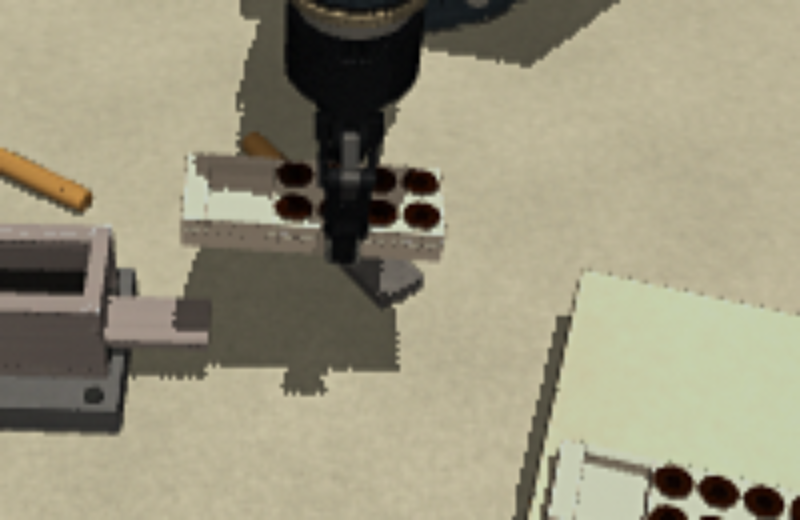

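```bash
python3 - <<'E'
from h import *
from scipy.optimize import least_squares
p=optics.get_image('scene')
tcp=manip.current_tcp_pos();tr=manip.current_tcp_rot()
M=R.from_rotvec(tr).as_matrix();print('down',M[:,2],'xyaw',np.arctan2(M[1,0],M[0,0]))
yaw0=SQ[2]
uv=np.array([[245.25,161],[310.75,164.75],[245.5,154.75],[310.75,158.25],[246.5,138.5],[311.25,143]])
# near side: +y world-x bigger => shaker +y
L=np.array([[80,29,0],[-80,29,0],[80,29,24],[-80,29,24],[80,-29,24],[-80,-29,24]])/1e3
def pts(q):
    dx,dy,z,pit,dyaw=q
    c,s=np.cos(yaw0+dyaw),np.sin(yaw0+dyaw)
    Rz=np.array([[c,-s,0],[s,c,0],[0,0,1]])
    Ry=R.from_rotvec([0,pit,0]).as_matrix()
    return (Rz@Ry@L.T).T+[tcp[0]+c*dx-s*dy,tcp[1]+s*dx+c*dy,z]
f=lambda q:np.r_[(proj(p,pts(q))-uv).ravel(),q[1]/.002*.5,q[4]/.02]
r=least_squares(f,[.017,0,tcp[2]+.003,0,0]);print(r.x,'z rel tcp',r.x[2]-tcp[2]);print(np.round(f(r.x),2))
E
```

```text
down [-1.55198482e-03  2.85114640e-05 -9.99998795e-01] xyaw 1.838356823372993
[ 0.01616547  0.0004433   0.14463636 -0.04496966 -0.00445503] z rel tcp 0.0054514499074245215
[ 0.15  0.48 -0.69  0.54 -0.03 -0.09  0.74  0.29  0.61 -0.25 -0.8  -1.05
  0.11 -0.22]
```

```bash
python3 - <<'E'
from h import *
yaw=CQ[2]+np.pi; o=ori(yaw,-.045)
X=-.0165;Y=-.045
manip.line_to(W(SQ,-.25,0,.17),vel=.15,frame=ori(SQ[2]+np.pi,-.045));st()
manip.line_to(W(CQ,X,Y,.17),vel=.18,frame=o);st()
manip.line_to(W(CQ,X,Y,.085),vel=.1);st()
p=optics.get_image('scene');save(p,'i.png');cv2.imwrite('pics/i.png',cv2.resize(cv2.imread('pics/i.png')[130:290,280:450],None,fx=3.7,fy=3.7))
E
```

```text
t 22.54 tcp [0.5058 0.0653 0.1697] F [ 0.2 -1.2 -3.4] w 0.665
t 24.19 tcp [0.49   0.3345 0.1699] F [-0.9 -0.8 -3.3] w 0.666
t 25.19 tcp [0.4903 0.3352 0.0856] F [-0.9  1.  -2.4] w 0.662
```

View pics/i.png

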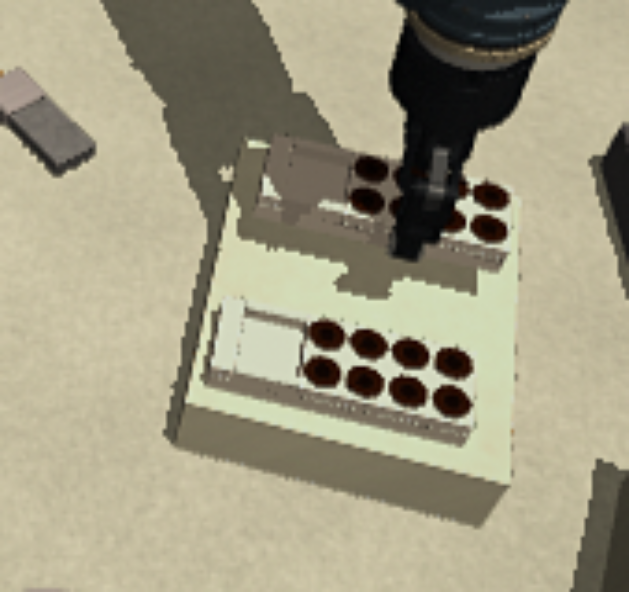

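The tray hovers over the empty half, parallel to the twin and level. Lowering it with a force stop.

```bash
python3 - <<'E'
from h import *
X=-.0165;Y=-.045
print(manip.line_to(W(CQ,X,Y,.062),vel=.05,f_stop=6));st()
r=manip.line_to(W(CQ,X,Y,.0535),vel=.02,f_stop=6);print(r);st()
p=optics.get_image('scene');save(p,'j.png');cv2.imwrite('pics/j.png',cv2.resize(cv2.imread('pics/j.png')[130:290,280:450],None,fx=3.7,fy=3.7))
E
```

```text
False
t 25.85 tcp [0.4899 0.3351 0.0619] F [-0.2 -0.1 -4.1] w 0.663
True
t 26.23 tcp [0.4902 0.3352 0.056 ] F [-0.5 -0.8  6.2] w 0.667
```

View pics/j.png

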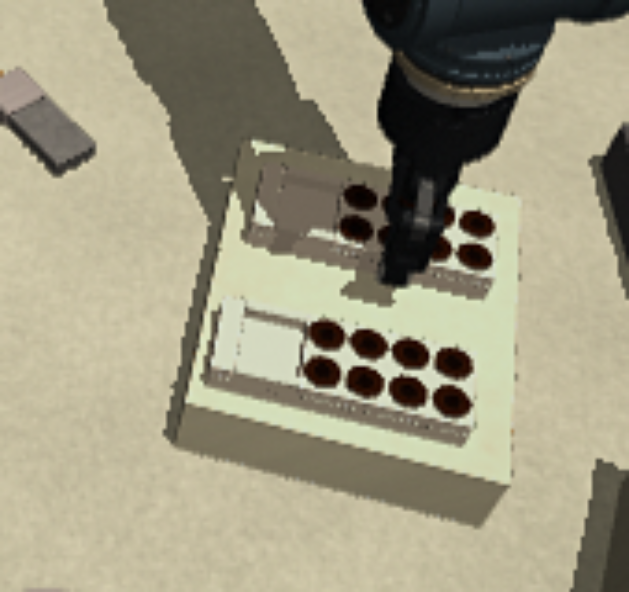

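```bash
python3 - <<'E'
from h import *
X=-.0165;Y=-.045
gripper_to(0.9,20);st()
manip.line_to(W(CQ,X,Y,.10),vel=.06,f_stop=10);st()
manip.line_to(W(CQ,X,Y,.22),vel=.15);st()
manip.goto([.35,-.05,.3],ori(CQ[2]+np.pi));st()
ps=[optics.get_image(n) for n in('scene','top')]
import pickle;pickle.dump(ps,open('ps2.pkl','wb'))
from ov import overlay,box,CA
it=[(CA,CQ,(255,255,0),0)]
overlay(ps,it,'fin',[(310,150,440,290),(80,140,200,270)])
a=cv2.imread('pics/fin_0.png');b=cv2.imread('pics/fin_1.png');h=min(len(a),len(b));c=np.hstack([a[:h],b[:h]]);cv2.imwrite('pics/fin.png',cv2.resize(c,None,fx=.79,fy=.79))
for n in(0,1): save(ps[n],f'fin_full{n}.png')
E
```

```text
t 26.61 tcp [0.4896 0.3349 0.055 ] F [-0.3  0.3 -0.1] w 0.901
t 27.51 tcp [0.4897 0.3349 0.0997] F [ 0.1 -0.2  0.3] w 0.899
t 28.46 tcp [0.4895 0.3348 0.219 ] F [ 0.4  0.4 -0.5] w 0.902
t 30.0 tcp [ 0.3504 -0.0497  0.2999] F [-0.4  1.6 -0.1] w 0.899
```

View pics/fin.png

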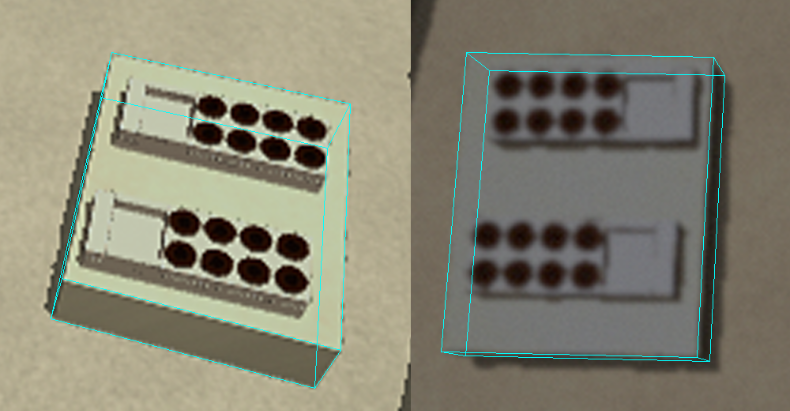

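View pics/fin_full0.png

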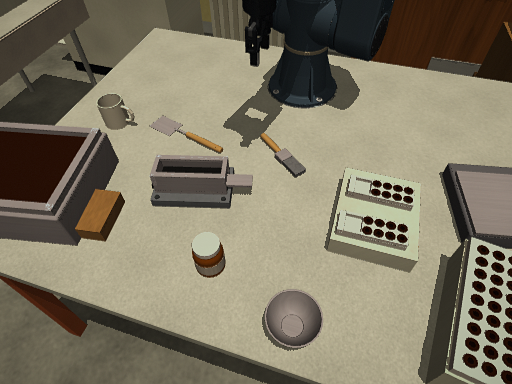

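```bash
python3 - <<'E'
from h import *
import pickle
p=pickle.load(open('ps2.pkl','rb'))[0]
for u,v,z in ((113,143,.06),(320,192,.06),(115,130,.084),(327,177,.084),(125,74,.084)):
    X=at_z(p,(310+u/.79/4-.5,150+v/.79/4-.5),z);d=X-[CQ[0],CQ[1],0];c,s=np.cos(CQ[2]),np.sin(CQ[2])
    print(np.round([1e3*(c*d[0]+s*d[1]),1e3*(-s*d[0]+c*d[1])],1))
E
```

```text
[ 83.2 -19.8]
[-80.  -18.5]
[ 84.8 -13.3]
[-78.  -14.7]
[ 86.1 -75.6]
```

```bash
python3 -c "
from h import *
st();job.hand_in()"
```

```text
t 30.1 tcp [ 0.3504 -0.0496  0.2998] F [ 0.4 -0.3  0.6] w 0.898
the job is handed in; nothing more can be done
```

The truffle tray is out of the shaker and lying on the empty half of the carton. I handed the job in at about 30 s of the 51 s allowed; no verdict is reported.

**What I did:** I pressed the tray down with the closed fingers in its pocket, at about 8 N. I dragged it out under the crossbar, gripped it across its width just outside the mouth, levelled it, pulled it clear and carried it over. I set it down with a force stop, which tripped at about 10 N.

**Last checks:**
- **Position:** in the final picture the tray's centre is about 2–3 mm along and 1–2 mm across from the middle of the free place. It looks flat and parallel to the other tray, and the gripper is well clear.
- **Other objects:** the other tray, spatula and jar look unmoved, but I compared them only by eye.

**What went wrong on the way:** my first levelling move had the wrong sign and pushed the tray against the crossbar. The wrist force reached about 31 N and the moment about 2.8 N m before I reversed it. I could not measure the force between tray and shaker directly; I estimate it stayed under the 100 N limit.

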